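Build up an alternating disc-spring stack on its arbor

TASK

One conical spring washer is already on the upright arbor; leave it there and thread two more onto the arbor so that the three lie flat on one another with their faces alternating, each one opposite way up to the one beneath. Use the washers the way up they lie (two of the four are cup down, two cup up), leave the fourth washer lying on the breadboard well away from the arbor, and do not disturb the tweezers, the flat ring or the jar.

Things in the scene. Friction and masses are not known exactly. Their poses are not given: they have to be found in the camera images.
- arbor: Plain steel round pin, fixed upright in the breadboard: diameter 22, 62 high above the breadboard, top 8 tapering to diameter 12. It moves from start to start but is fixed during the work. Origin at its foot, on the axis, at the height of the breadboard's top face; z up.
- arbor_foot (a point): The same point: on the arbor's axis at the top face of the breadboard (a fixed plate 12 thick on the bench, 400 by 720, on which the washers and bystanders lie). Washers on the arbor rest with their origins 9, 27 and 45 above it, first to third. Which washer starts on the arbor varies; it is the one whose origin lies within a few mm of the arbor's axis.
- cup_down_1: Plain steel conical spring washer: a shallow cone ring, outside diameter 64, bore 28, overall height 18. Its outer edge is a plain upright band 8 high at the wide end; the narrow end is a flat ring of outside diameter 40. This one stands cup down throughout (a dome: wide end below, the band 0 to 8 above its underside, narrow end with the hole on top). Origin on the axis at mid-height, 9 above its underside; its z axis points up. 0.1 to 0.2 kg; it does not deform.
- cup_down_2: Plain steel conical spring washer: a shallow cone ring, outside diameter 64, bore 28, overall height 18. Its outer edge is a plain upright band 8 high at the wide end; the narrow end is a flat ring of outside diameter 40. This one stands cup down throughout (a dome: wide end below, the band 0 to 8 above its underside, narrow end with the hole on top). Origin on the axis at mid-height, 9 above its underside; its z axis points up. 0.1 to 0.2 kg; it does not deform.
- cup_up_1: Plain steel conical spring washer: a shallow cone ring, outside diameter 64, bore 28, overall height 18. Its outer edge is a plain upright band 8 high at the wide end; the narrow end is a flat ring of outside diameter 40. This one stands cup up throughout (a dish: narrow end below, wide end on top, the band 10 to 18 above its underside). Origin on the axis at mid-height, 9 above its underside; its z axis points up. 0.1 to 0.2 kg; it does not deform.
- cup_up_2: Plain steel conical spring washer: a shallow cone ring, outside diameter 64, bore 28, overall height 18. Its outer edge is a plain upright band 8 high at the wide end; the narrow end is a flat ring of outside diameter 40. This one stands cup up throughout (a dish: narrow end below, wide end on top, the band 10 to 18 above its underside). Origin on the axis at mid-height, 9 above its underside; its z axis points up. 0.1 to 0.2 kg; it does not deform.
- tweezers: Bystander: steel tweezers 120 long lying flat, 10 wide, 9 high. Origin at the middle of the underside, x along the length.
- flat_ring: Bystander: flat steel spacer ring, outside 54, bore 28, 10 high, not conical, no part of the stack. Origin at the centre of the underside.
- jar: Bystander: small amber glass jar with white lid, diameter 44, 55 high. Origin at the centre of the underside.
Things that resemble listed ones, but are neither listed nor needed, are in the scene too. What is shaped like the cup_down_1 but red is not meant.

How it is judged:
At the end, for the whole second after the job is handed in: On the arbor, at rest: the first washer (moved under 12 mm), one of the other facing, then one of the first facing, origins 9, 27, 45 mm over the board (within 4), within 8 mm of the axis, level within 0.12 rad, as facing at the start. The fourth lies flat on the board, over 60 mm off (((((distance of cup_down_1 from where it was at the start of the episode below 0.012 m and z of cup_down_1 in the frame of arbor_foot between 0.005 and 0.013 m and horizontal distance between each of cup_down_1, cup_down_2 and arbor_foot below 0.008 m and z of cup_down_2 in the frame of arbor_foot between 0.041 and 0.049 m) or (distance of cup_down_2 from where it was at the start of the episode below 0.012 m and z of cup_down_2 in the frame of arbor_foot between 0.005 and 0.013 m and horizontal distance between each of cup_down_2, cup_down_1 and arbor_foot below 0.008 m and z of cup_down_1 in the frame of arbor_foot between 0.041 and 0.049 m)) and ((z of cup_up_1 in the frame of arbor_foot between 0.023 and 0.031 m and horizontal distance between cup_up_1 and arbor_foot below 0.008 m and horizontal distance between cup_up_2 and arbor_foot above 0.06 m and z of cup_up_2 in the frame of arbor_foot below 0.013 m) or (z of cup_up_2 in the frame of arbor_foot between 0.023 and 0.031 m and horizontal distance between cup_up_2 and arbor_foot below 0.008 m and horizontal distance between cup_up_1 and arbor_foot above 0.06 m and z of cup_up_1 in the frame of arbor_foot below 0.013 m))) or (((distance of cup_up_1 from where it was at the start of the episode below 0.012 m and z of cup_up_1 in the frame of arbor_foot between 0.005 and 0.013 m and horizontal distance between each of cup_up_1, cup_up_2 and arbor_foot below 0.008 m and z of cup_up_2 in the frame of arbor_foot between 0.041 and 0.049 m) or (distance of cup_up_2 from where it was at the start of the episode below 0.012 m and z of cup_up_2 in the frame of arbor_foot between 0.005 and 0.013 m and horizontal distance between each of cup_up_2, cup_up_1 and arbor_foot below 0.008 m and z of cup_up_1 in the frame of arbor_foot between 0.041 and 0.049 m)) and ((z of cup_down_1 in the frame of arbor_foot between 0.023 and 0.031 m and horizontal distance between cup_down_1 and arbor_foot below 0.008 m and horizontal distance between cup_down_2 and arbor_foot above 0.06 m and z of cup_down_2 in the frame of arbor_foot below 0.013 m) or (z of cup_down_2 in the frame of arbor_foot between 0.023 and 0.031 m and horizontal distance between cup_down_2 and arbor_foot below 0.008 m and horizontal distance between cup_down_1 and arbor_foot above 0.06 m and z of cup_down_1 in the frame of arbor_foot below 0.013 m)))) and angle between each of cup_down_1, cup_down_2, cup_up_1, cup_up_2's own z axis and vertical below 0.12 rad and linear speed of each of cup_down_1, cup_down_2, cup_up_1, cup_up_2 below 0.02 m/s); the robot touches nothing.
It fails at once if the tweezers is pushed or lifted more than 25 mm (distance of tweezers from where it was at the start of the episode above 0.025 m).
It fails at once if the flat ring is pushed or lifted more than 25 mm (distance of flat_ring from where it was at the start of the episode above 0.025 m).
It fails at once if the jar is pushed or lifted more than 25 mm (distance of jar from where it was at the start of the episode above 0.025 m).
It also fails if it takes over 54 s, if anything falls off the work surface, if the arm or the gripper's body presses on something with over 40 N, if the wrist force passes 120 N, or if a joint passes its speed limit or range.

ROBOT

A 6-joint arm with a two-finger parallel gripper is mounted at the origin on the work surface. World frame = base frame: x ahead of the robot, y to its left, z up, the work surface at z = 0. Lengths are in m, angles in rad, forces in N, time in s.
With the tool pointing down it reaches from about 0.375 to 0.75 m from the base axis. Payload 9 kg.
Tool frame: the origin (TCP) lies midway between the tips of the shut fingers; the grasp point (between the pads) lies 19 mm behind it; z points along the fingers, y is the direction in which the jaws open and shut (so a half turn about z gives the same grasp; the last joint's range is limited). The gripper opens to 85 mm and grips with 20 to 120 N. Pads are 22 mm wide; open, the fingers measure 114 mm over their backs; the gripper's body (76 mm by 85 mm) begins 54 mm behind the grasp point. The pads swing forward as they close: fully open they stand 13 mm farther back than shut.
Start: joints at [-1.457, 0.104, 0.097, 1.564, 0, 1.353], TCP at [0.195, -0.567, 0.231] pointing down, gripper open.
Joint ranges: [-2.99, 2.99], [-0.84, 1.86], [-1.1, 1.16], [-1.84, 2.11], [-1.51, 1.56], [-3.14, 3.14]. Speed limits (rad/s): [2.22, 2.22, 2.57, 3.14, 3.14, 3.14].

INTERFACE

Orientations are given as a unit quaternion [x, y, z, w].
In Python, from plant import arm, eyes gives the robot as it stands. The module is installed in compiled form; this text tells all that it offers.
- The arm moves only by the tool jog_arm, never from a script. Its arguments are lists of equal length, an entry for each row: "xyz": the shift along the world's x, y, z in mm, a list of three; "angular": the turn, a rotation vector about the world's x, y, z in degrees, a list of three. In form: {"xyz": [[x, y, z], ...], "angular": [[rx, ry, rz], ...]}. A call has 1 to 20 rows; each row shifts and turns the commanded pose from where the row before left it; what a row does not reach is not made up. A row lasts 1/12 s, in which the tool goes at most 41.7 mm and 7.16 degrees, less where a joint would pass 70% of its speed; a pose out of reach is approached as far as the arm can. A call is refused whole if a number of a shift passes 41.7 or a number of a turn 7.16, either way. A call with a gripper value outside its range is refused whole. "grip" is the closure, from 0 (fully open) to 1 (shut), set as the call begins (left out, the last holds). The fingers move at their own pace and stop on an object; "grip_force" is the grip in N (left out, the last holds). Time passes only in rows, so rows that do not move let the fingers close. It gives the time, the measured TCP pose, the force and the opening at its end, in the units of the state.
- arm.get_state(): the state, without advancing time (a new reading comes with each control period).
- eyes.capture(name): name is "side" or "top"; returns a dict with "image" (420x560x3 uint8, red, green, blue), "fx", "fy", "cx", "cy" (pixels), "origin" and "rotation" of the camera in the world. Camera axes: x right, y down, z forward; pixel columns grow to the right and rows downward; lengths in m; the calibration is good to about 2 mm. A picture is of the moment at which its call begins. There is no depth.
- arm.job_done(): hands the job in, once; it reports no verdict.
The state is a dict: "time_s": time; "joint_positions": joint angles; "joint_velocities": joint speeds; "effort": joint torques, N m; "position": TCP position; "tcp_rot": TCP orientation; "ft_force": force on the tool from outside, world axes, zero at the start; "ft_torque": the same for the moment, N m; "finger_gap": opening from 0.0 (shut) to 1.0 (fully open).
Only numpy, scipy, OpenCV 4.12 (cv2) and the standard library are available. Lean on these libraries where they do the work, as an engineer would, in place of code of your own. Each camera call takes 0.05 s, during which the arm holds its last target.

## Working session

There is one attempt and no reset: what is moved stays moved. The work goes in short steps, Python scripts to look and compute and a tool call to move; the robot and the scene stay as the last step left them, time stands still between calls to the robot, and variables do not carry over. Pictures are saved under pics/ and viewed, and the job is handed in when it is done.

Besides the shell and the picture viewer there is one more tool, called after ">>>" as name(argument=value, ...) on one line, values as JSON. jog_arm: Moves the arm, as the interface text tells. Its arguments: {"type":"object","properties":{"xyz":{"type":"array"},"angular":{"type":"array"},"grip":{"type":"number"},"grip_force":{"type":"number"}},"required":["xyz","angular"]}

```bash
mkdir -p pics
python3 - <<'E'
from plant import arm, eyes
import cv2,json,numpy as np
for n in ("side","top"):
    c=eyes.capture(n); cv2.imwrite(f"pics/{n}0.png",c["image"][:,:,::-1]); np.savez(f"{n}0.npz",**c)
    print(n,c["fx"],c["fy"],c["cx"],c["cy"],c["origin"],np.round(c["rotation"],4).tolist())
s=arm.get_state();print({k:np.round(v,3).tolist() for k,v in s.items()})
E
```

```text
side 535.5814594531407 535.5814594531407 280.3502603916345 207.54477476812698 [-0.24648332 -0.58024943  0.66716631] [0.8058, -0.34, 0.1909, -0.4457]
top 469.51117809240776 469.51117809240776 277.9055234035551 209.98159645376867 [0.22034603 0.11817041 1.26701243] [-0.6801, 0.7256, -0.0779, 0.0699]
{'time_s': 0.1, 'joint_positions': [-1.457, 0.105, 0.097, 1.564, 0.0, 1.353], 'joint_velocities': [-0.001, -0.001, 0.002, 0.002, -0.0, 0.0], 'effort': [0.007, -55.821, 50.472, 0.013, -0.0, -0.0], 'position': [0.195, -0.567, 0.231], 'tcp_rot': [0.986, 0.165, 0.0, -0.001], 'ft_force': [-0.122, 0.83, 0.382], 'ft_torque': [-0.01, 0.039, -0.002], 'finger_gap': 1.001}
```

View pics/top0.png

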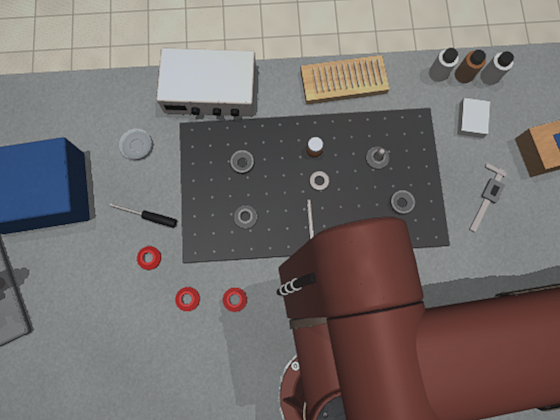

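View pics/side0.png

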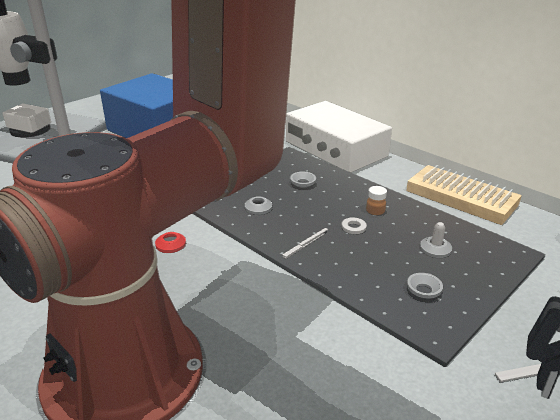

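The pictures show: arbor with a dome washer at top (378,157); dishes at (402,202) and (242,162); the other dome at (245,216). Tweezers (310,215), ring (319,181), jar (315,147). Next I measure them.

```bash
cat > h.py <<'E'
import numpy as np,cv2
from scipy.spatial.transform import Rotation as R
def ray(c,u,v):
    d=R.from_quat(c["rotation"]).apply([(u-c["cx"])/c["fx"],(v-c["cy"])/c["fy"],1.]); return np.asarray(c["origin"]),d
def onz(c,u,v,z):
    o,d=ray(c,u,v); return o+d*(z-o[2])/d[2]
def proj(c,p):
    q=R.from_quat(c["rotation"]).inv().apply(np.asarray(p)-c["origin"]); return c["fx"]*q[0]/q[2]+c["cx"],c["fy"]*q[1]/q[2]+c["cy"]
def load(n): 
    d=np.load(n); return {k:(d[k] if d[k].ndim else float(d[k])) for k in d}
E
python3 - <<'E'
from h import *
for n,rs in (("top",[(225,145,265,235),(355,135,420,220),(290,130,340,245)]),("side",[(235,160,330,225),(395,215,465,305),(280,180,400,260)])):
    im=cv2.imread(f"pics/{n}0.png")
    out=[]
    for i,(a,b,c,d) in enumerate(rs):
        k=cv2.resize(im[b:d,a:c],None,fx=5 if n=="top" else 4,fy=5 if n=="top" else 4,interpolation=cv2.INTER_CUBIC)
        out.append(k)
    h=max(k.shape[0] for k in out)
    o=np.hstack([cv2.copyMakeBorder(k,0,h-k.shape[0],0,4,cv2.BORDER_CONSTANT) for k in out])
    s=min(1,800/o.shape[1],600/o.shape[0]);print(s)
    cv2.imwrite(f"pics/{n}0z.png",cv2.resize(o,None,fx=s,fy=s))
c=load("top0.npz")
for p in [(180,122),(430,109),(449,245),(184,263)]: print(onz(c,*p,0.012).round(4))
E
```

```text
1
0.6944444444444444
[0.7596 0.3563 0.012 ]
[ 0.7539 -0.3595  0.012 ]
[ 0.3605 -0.3586  0.012 ]
[0.3583 0.3545 0.012 ]
```

View pics/top0z.png

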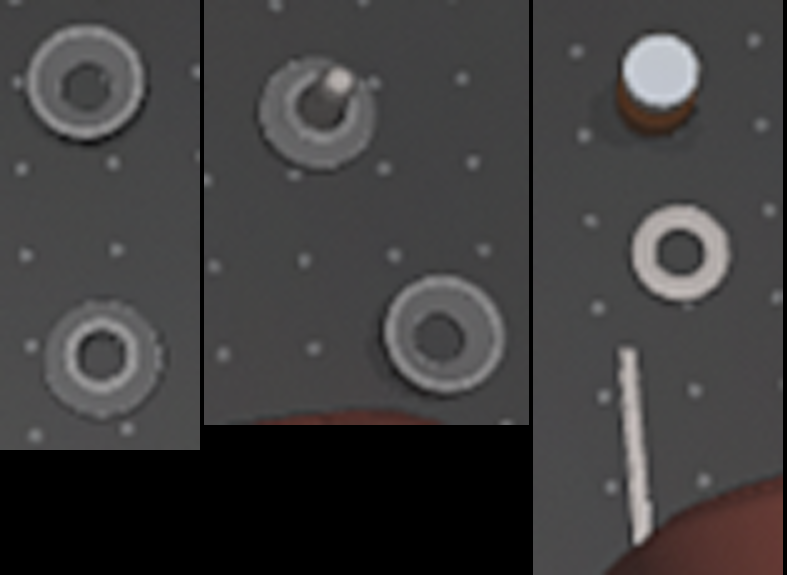

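View pics/side0z.png

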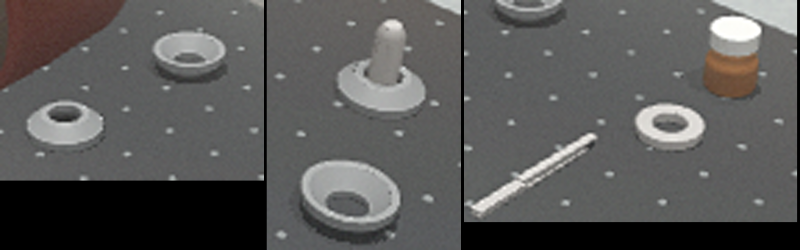

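Run:
```python
from h import *
S={"top":[("dishA",242,162,16,.030),("domeB",245.5,216,16,.018),("dishC",403,201.5,16,.030),("onarbor",378,157,16,.018),("ring",319,181,13,.022)],
 "side":[("dishA",303,180,20,.030),("domeB",259,206,20,.018),("dishC",424,286,24,.030),("ring",354,226,18,.022)]}
for n in S:
    c=load(n+"0.npz"); im=cv2.cvtColor(c["image"],cv2.COLOR_RGB2GRAY)
    big=cv2.resize(im,None,fx=4,fy=4,interpolation=cv2.INTER_CUBIC)
    for name,u,v,r,z in S[n]:
        m=(big>(88 if n=="top" else 110)).astype(np.uint8)
        k=np.zeros_like(m); cv2.circle(k,(int(4*u),int(4*v)),int(4*(r)),1,-1); m&=k
        cs,_=cv2.findContours(m,cv2.RETR_EXTERNAL,cv2.CHAIN_APPROX_NONE)
        q=max(cs,key=cv2.contourArea); hull=cv2.convexHull(q)
        P=np.array([onz(c,(a+.5)/4-.5,(b+.5)/4-.5,z)[:2] for a,b in q[:,0]])
        H=cv2.convexHull((P*1e4).astype(np.float32)); (cx,cy),rr=cv2.minEnclosingCircle(H)
        e=cv2.fitEllipse((P*1e4).astype(np.float32))
        print(n,name,"circ",round(cx/1e4,4),round(cy/1e4,4),"D",round(2*rr/10,1),"ell",np.round(np.array(e[0])/1e4,4),np.round(np.array(e[1])/10,1))
# arbor tip
t=load("top0.npz");s=load("side0.npz")
print("tip top",onz(t,382.3,150.9,.074), "side tip px ->",onz(s,395+ (392-267)/2.78,215+20/2.78,.074))
p=onz(t,382.3,150.9,.074); print("proj side",proj(s,p),proj(s,[p[0],p[1],.03]))
```

```text
top dishA circ 0.6277 0.19 D 72.2 ell [0.6276 0.1871] [63.7 66.6]
top domeB circ 0.4735 0.1854 D 65.3 ell [0.4736 0.1852] [62.1 62.5]
top dishC circ 0.4853 -0.2434 D 65.4 ell [ 0.4852 -0.2433] [64.1 64.2]
top onarbor circ 0.6202 -0.1946 D 71.6 ell [ 0.6179 -0.1917] [58.6 62.3]
top ring circ 0.561 -0.0235 D 56.2 ell [ 0.5611 -0.0232] [54.1 54.9]
side dishA circ 0.6343 0.1826 D 81.0 ell [0.6291 0.1863] [64.3 73.1]
side domeB circ 0.4785 0.1892 D 73.6 ell [0.4772 0.1892] [63.3 71. ]
side dishC circ 0.4857 -0.2437 D 67.6 ell [ 0.4856 -0.2436] [64.5 65.6]
side ring circ 0.5543 -0.0249 D 71.8 ell [ 0.5574 -0.0258] [54.8 67.5]
tip top [ 0.61641146 -0.19259913  0.074     ] side tip px -> [ 0.62222798 -0.18846534  0.074     ]
proj side (np.float64(440.316773366055), np.float64(224.14565815393297)) (np.float64(436.80490113194827), np.float64(242.0826820970986))
```

Run:
```python
from h import *
t=load("top0.npz");s=load("side0.npz")
a=cv2.resize(t["image"][138:178,358:398],None,fx=10,fy=10,interpolation=cv2.INTER_CUBIC)
b=cv2.resize(s["image"][215:262,415:460],None,fx=10,fy=10,interpolation=cv2.INTER_CUBIC)
def dr(img,c,u0,v0,x,y):
    for z,rad in ((.074,.006),(.066,.011)):
        pts=[]
        for k in np.linspace(0,2*np.pi,40):
            u,v=proj(c,[x+rad*np.cos(k),y+rad*np.sin(k),z]); pts.append([(u-u0+.5)*10,(v-v0+.5)*10])
        cv2.polylines(img,[np.int32(pts)],True,(255,0,0),1)
a=a.copy();b=b.copy()
dr(a,t,358,138,.617,-.1925);dr(b,s,415,215,.617,-.1925)
h=470;a=cv2.copyMakeBorder(a,0,70,0,4,cv2.BORDER_CONSTANT)
cv2.imwrite("pics/arb.png",cv2.resize(np.hstack([a,b]),None,fx=.93,fy=.93)[:,:,::-1])
```

```text
(no output)
```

View pics/arb.png

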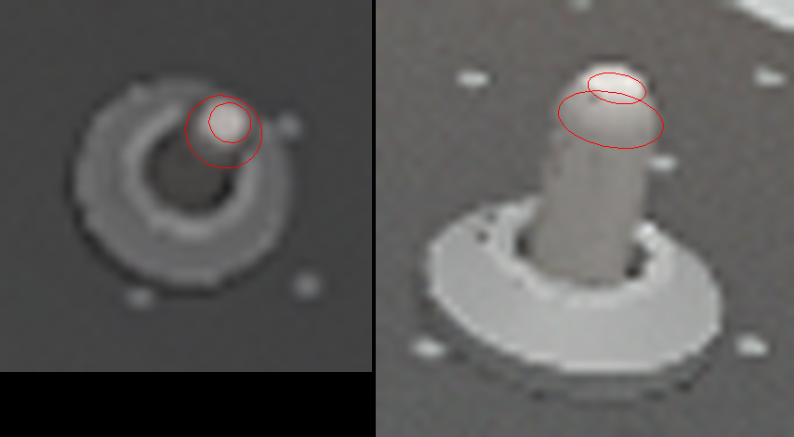

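Measured positions: arbor at about (0.617, -0.1925), near dish C at (0.485, -0.243), dome B at (0.473, 0.185). The diameters match and the two views agree to about 1 mm for dish C and the arbor. I turn the jaws along world x and go over dish C.

>>> jog_arm(xyz=[[20,22,0],[20,22,0],[20,22,0],[20,22,0],[20,22,0],[20,22,0],[20,22,0],[20,22,0],[20,22,0],[20,22,0],[20,22,-10],[20,22,-15],[20,22,-15],[20,22,-15],[10,16,-15],[0,0,0],[0,0,0]], angular=[[0,0,7.1],[0,0,7.1],[0,0,7.1],[0,0,7.1],[0,0,7.1],[0,0,7.1],[0,0,7.1],[0,0,7.1],[0,0,7.1],[0,0,7.1],[0,0,0],[0,0,0],[0,0,0],[0,0,0],[0,0,0],[0,0,0],[0,0,0]], grip=0)

```text
time_s: 1.52
position: [0.4852, -0.242, 0.1602]
tcp_rot: [0.706, 0.708, -0.0, -0.001]
ft_force: [-1.0, 0.3, 0.1]
finger_gap: 1.001
```

```bash
cat > snap.py <<'E'
import sys
from plant import arm,eyes
from h import *
k=sys.argv[1]; ims=[]
for n in ("top","side"):
    c=eyes.capture(n); np.savez(f"{n}{k}.npz",**c); cv2.imwrite(f"pics/{n}{k}.png",c["image"][:,:,::-1])
s=arm.get_state(); print(s["time_s"],np.round(s["position"],4),np.round(s["joint_positions"],2),s["finger_gap"],np.round(s["ft_force"],1))
E
python3 snap.py 1
```

```text
1.6167 [ 0.4853 -0.2439  0.1618] [-0.71 -0.07 -0.21  1.44 -0.    0.86] 0.9994426785012497 [ 0.9 -0.2 -0.5]
```

View pics/top1.png

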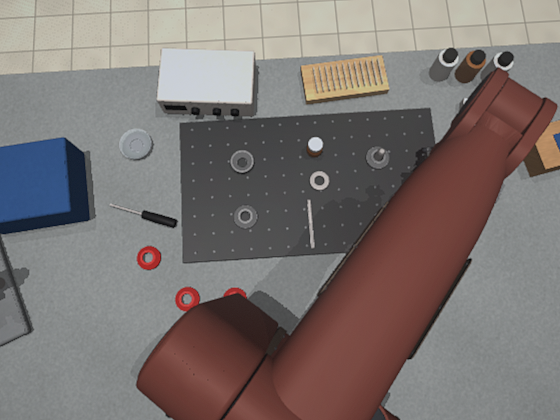

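View pics/side1.png

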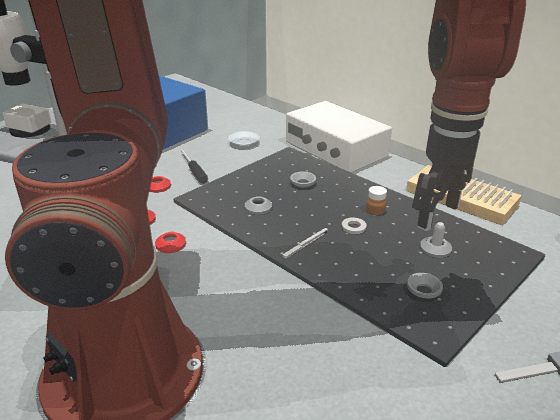

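The gripper hangs above dish C (424,286 in side view), nothing disturbed. Descend around it.

>>> jog_arm(xyz=[[0,0,-25],[0,0,-25],[0,0,-25],[0,0,-25],[0,0,-20],[0,0,-14],[0,0,-8],[0,0,-6],[0,0,-4],[0,0,0],[0,0,0]], angular=[[0,0,0],[0,0,0],[0,0,0],[0,0,0],[0,0,0],[0,0,0],[0,0,0],[0,0,0],[0,0,0],[0,0,0],[0,0,0]])

```text
time_s: 2.53
position: [0.4858, -0.2439, 0.0102]
tcp_rot: [0.707, 0.707, 0.0, 0.001]
ft_force: [-0.2, -0.1, 0.0]
finger_gap: 1.003
```

```bash
python3 snap.py 2
python3 - <<'E'
import cv2
i=cv2.imread("pics/side2.png")[200:320,360:500];cv2.imwrite("pics/s2z.png",cv2.resize(i,None,fx=5,fy=5,interpolation=cv2.INTER_CUBIC))
E
```

```text
2.6333 [ 0.486  -0.2438  0.0103] [-0.71  0.02 -0.4   1.15  0.    0.87] 1.0001943456036575 [ 0.6  0.  -0.3]
```

View pics/s2z.png

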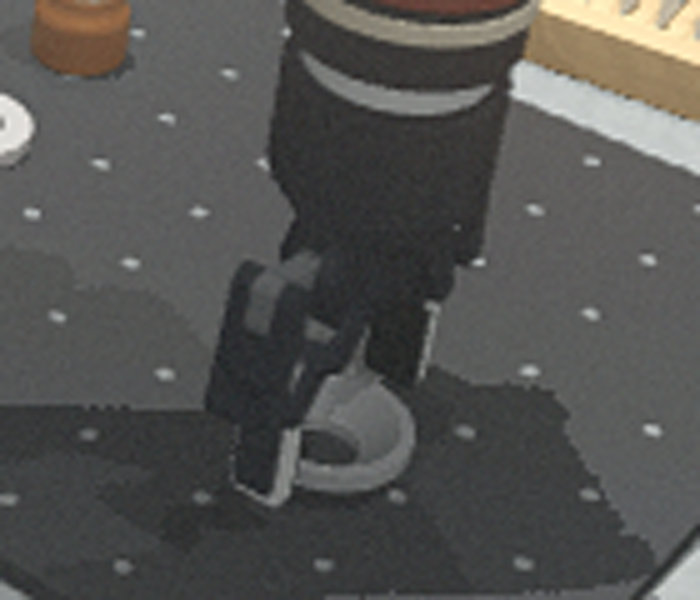

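The fingers straddle the dish. Close.

>>> jog_arm(xyz=[[0,0,0],[0,0,0],[0,0,0],[0,0,0],[0,0,0],[0,0,0],[0,0,0],[0,0,0]], angular=[[0,0,0],[0,0,0],[0,0,0],[0,0,0],[0,0,0],[0,0,0],[0,0,0],[0,0,0]], grip=1, grip_force=50)

```text
time_s: 3.3
position: [0.486, -0.2436, 0.0103]
tcp_rot: [0.707, 0.707, 0.0, 0.001]
ft_force: [-0.5, 0.6, 5.6]
finger_gap: 0.72
```

>>> jog_arm(xyz=[[0,0,2],[0,0,6],[0,0,12],[0,0,20],[0,0,25],[0,0,25],[0,0,0],[0,0,0]], angular=[[0,0,0],[0,0,0],[0,0,0],[0,0,0],[0,0,0],[0,0,0],[0,0,0],[0,0,0]])

```text
time_s: 3.97
position: [0.4866, -0.2442, 0.1019]
tcp_rot: [0.707, 0.707, 0.0, 0.002]
ft_force: [-0.3, -0.4, -1.7]
finger_gap: 0.726
```

```bash
python3 snap.py 3
python3 - <<'E'
import cv2
i=cv2.imread("pics/side3.png")[150:270,370:510];cv2.imwrite("pics/s3z.png",cv2.resize(i,None,fx=5,fy=5,interpolation=cv2.INTER_CUBIC))
E
```

```text
4.0667 [ 0.4852 -0.2431  0.0991] [-0.71 -0.05 -0.3   1.32  0.    0.87] 0.7242404111722787 [ 0.  -0.1 -1.9]
```

View pics/s3z.png

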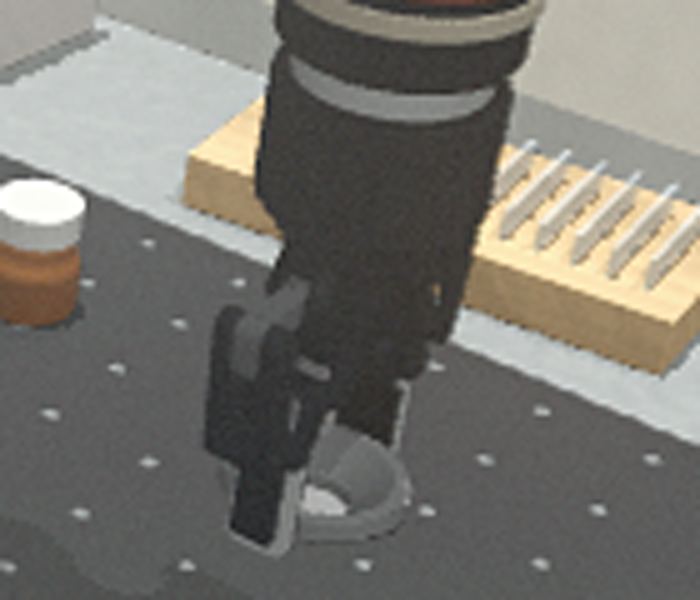

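Dish held level (gap 0.72, about 1.9 N weight). Move above the arbor.

>>> jog_arm(xyz=[[0,0,15],[20,8,0],[20,8,0],[20,8,0],[20,8,0],[20,8,0],[20,8,0],[11,3,0],[0,0,0],[0,0,0],[0,0,0]], angular=[[0,0,0],[0,0,0],[0,0,0],[0,0,0],[0,0,0],[0,0,0],[0,0,0],[0,0,0],[0,0,0],[0,0,0],[0,0,0]])

```text
time_s: 4.98
position: [0.6154, -0.1922, 0.1133]
tcp_rot: [0.707, 0.707, -0.0, -0.001]
ft_force: [0.5, -0.4, -0.9]
finger_gap: 0.723
```

```bash
python3 snap.py 4
python3 - <<'E'
import cv2
i=cv2.imread("pics/side4.png")[150:270,370:510];cv2.imwrite("pics/s4z.png",cv2.resize(i,None,fx=5,fy=5,interpolation=cv2.INTER_CUBIC))
E
```

```text
5.0833 [ 0.6156 -0.1926  0.114 ] [-0.51  0.25  0.05  1.37 -0.    1.07] 0.7210223970031011 [-0.6 -0.8 -0.4]
```

View pics/s4z.png

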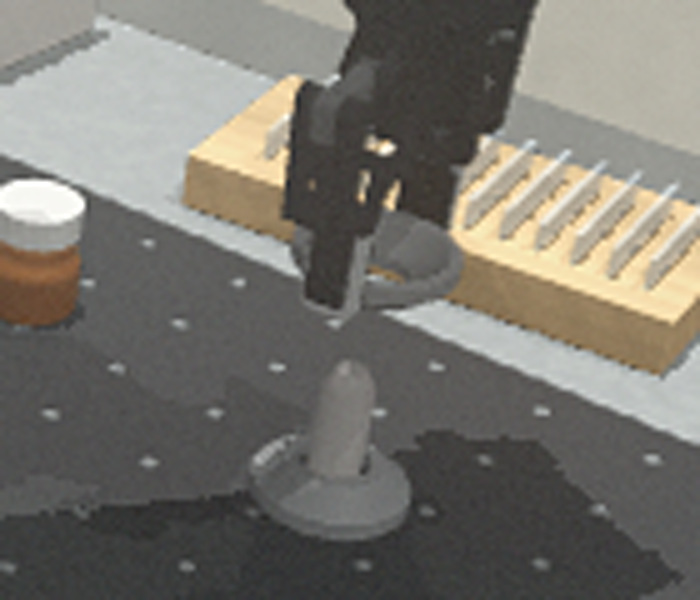

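View pics/top4.png

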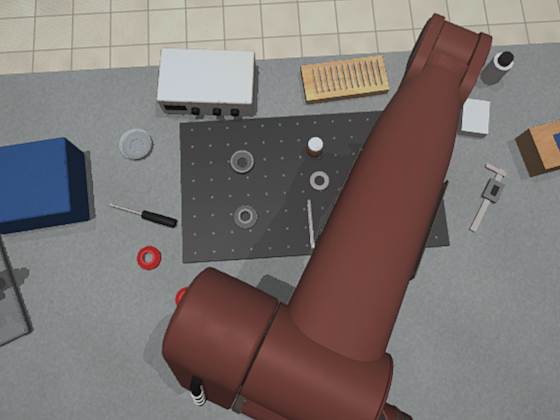

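```bash
cat > ov.py <<'E'
import sys
from h import *
# k x y z r(mm) list...
def ov(k,circs,u0,v0,w,h,f=5):
    c=load(f"side{k}.npz"); b=cv2.resize(c["image"][v0:v0+h,u0:u0+w],None,fx=f,fy=f,interpolation=cv2.INTER_CUBIC).copy()
    for x,y,z,r in circs:
        p=[[ (a-s+.5)*f for a,s in zip(proj(c,[x+r*np.cos(t),y+r*np.sin(t),z]),(u0,v0))] for t in np.linspace(0,6.283,60)]
        cv2.polylines(b,[np.int32(p)],True,(255,0,0),1)
    cv2.imwrite(f"pics/ov{k}.png",b[:,:,::-1])
E
python3 -c "
from ov import *
x,y=.6157,-.1923
ov('4',[(x,y,.1337,.032),(x,y,.1157,.014),(.617,-.1925,.074,.006),(.617,-.1925,.020,.032)],390,150,110,110,5)"
```

```text
(no output)
```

View pics/ov4.png

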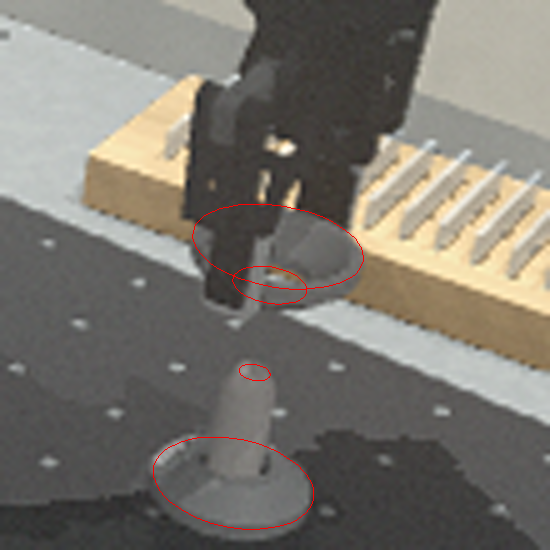

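Held dish and arbor match their predicted positions within about 1 px in the side view. Nudge +1 mm in x and descend past the taper.

>>> jog_arm(xyz=[[1,0,-10],[0,0,-15],[0,0,-10],[0,0,-6],[0,0,-5],[0,0,-5],[0,0,-5],[0,0,0],[0,0,0]], angular=[[0,0,0],[0,0,0],[0,0,0],[0,0,0],[0,0,0],[0,0,0],[0,0,0],[0,0,0],[0,0,0]])

```text
time_s: 5.83
position: [0.6174, -0.1923, 0.0583]
tcp_rot: [0.707, 0.707, 0.0, -0.0]
ft_force: [-0.3, 1.1, -0.4]
finger_gap: 0.724
```

```bash
python3 snap.py 5;python3 -c "
from ov import *
ov('5',[],390,150,110,110,5)"
```

```text
5.9333 [ 0.6178 -0.1924  0.0589] [-0.5   0.28 -0.02  1.27  0.    1.07] 0.7249839204795774 [ 0.1 -0.4 -1.6]
```

View pics/ov5.png

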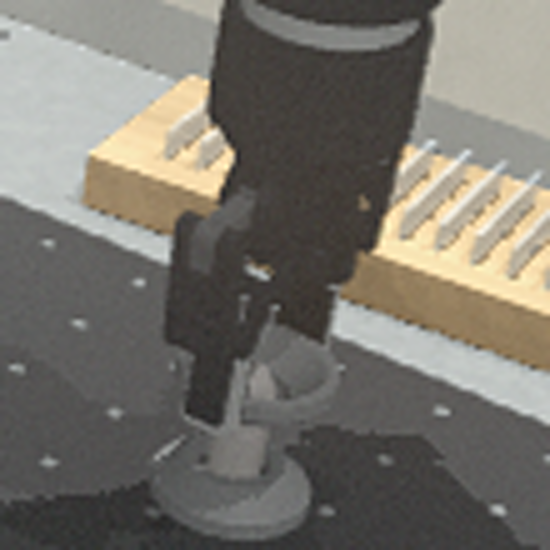

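The pin tip is visible through the dish's bore and the force is near zero, so it is threaded. Go down to just above the first washer.

>>> jog_arm(xyz=[[0,0,-8],[0,0,-8],[0,0,-6],[0,0,-4],[0,0,-2],[0,0,0],[0,0,0]], angular=[[0,0,0],[0,0,0],[0,0,0],[0,0,0],[0,0,0],[0,0,0],[0,0,0]])

```text
time_s: 6.52
position: [0.6175, -0.1923, 0.0303]
tcp_rot: [0.707, 0.707, 0.0, 0.0]
ft_force: [0.4, -0.1, -1.0]
finger_gap: 0.725
```

>>> jog_arm(xyz=[[0,0,-1],[0,0,-1],[0,0,0],[0,0,0]], angular=[[0,0,0],[0,0,0],[0,0,0],[0,0,0]])

```text
time_s: 6.85
position: [0.6175, -0.1924, 0.0285]
tcp_rot: [0.707, 0.707, 0.0, 0.0]
ft_force: [-0.1, 0.1, -2.1]
finger_gap: 0.723
```

>>> jog_arm(xyz=[[0,0,0],[0,0,0],[0,0,0],[0,0,0],[0,0,0],[0,0,0]], angular=[[0,0,0],[0,0,0],[0,0,0],[0,0,0],[0,0,0],[0,0,0]], grip=0)

```text
time_s: 7.35
position: [0.6175, -0.1923, 0.0284]
tcp_rot: [0.707, 0.707, 0.0, 0.0]
ft_force: [0.4, 0.4, 0.7]
finger_gap: 1.0
```

>>> jog_arm(xyz=[[0,0,5],[0,0,10],[0,0,20],[0,0,30],[0,0,30],[0,0,20],[0,0,0],[0,0,0]], angular=[[0,0,0],[0,0,0],[0,0,0],[0,0,0],[0,0,0],[0,0,0],[0,0,0],[0,0,0]])

```text
time_s: 8.02
position: [0.6186, -0.1929, 0.1459]
tcp_rot: [0.707, 0.707, 0.001, 0.002]
ft_force: [-0.0, 0.2, -0.5]
finger_gap: 0.998
```

```bash
python3 snap.py 6;python3 -c "
from ov import *
ov('6',[(.617,-.1925,.048,.032)],390,150,110,110,5)"
```

```text
8.1167 [ 0.6172 -0.1921  0.1429] [-0.5   0.25  0.1   1.42  0.    1.07] 0.9975533292102988 [-0.1 -0.6 -0.7]
```

View pics/ov6.png

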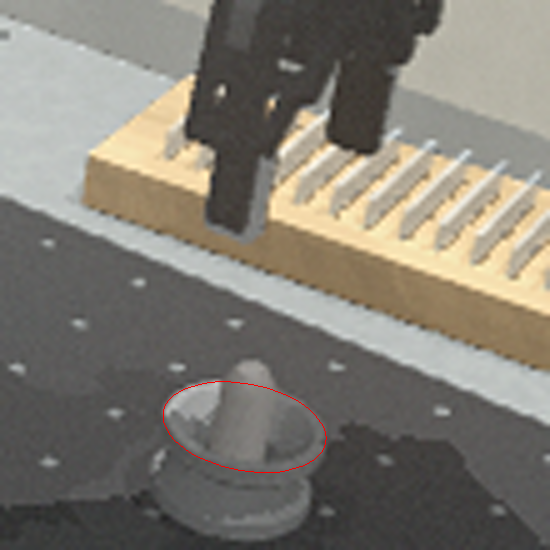

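The dish is seated level at the expected height (overlay at z = 0.048 fits). Go to dome B.

>>> jog_arm(xyz=[[0,0,15],[-9,25,0],[-9,25,0],[-9,25,0],[-9,25,0],[-9,25,0],[-9,25,0],[-9,25,0],[-9,25,0],[-9,25,0],[-9,25,0],[-9,25,0],[-9,25,0],[-9,25,0],[-9,25,0],[-18,27,0],[0,0,0],[0,0,0],[0,0,0]], angular=[[0,0,0],[0,0,0],[0,0,0],[0,0,0],[0,0,0],[0,0,0],[0,0,0],[0,0,0],[0,0,0],[0,0,0],[0,0,0],[0,0,0],[0,0,0],[0,0,0],[0,0,0],[0,0,0],[0,0,0],[0,0,0],[0,0,0]])

```text
time_s: 9.7
position: [0.4731, 0.1845, 0.1575]
tcp_rot: [0.707, 0.707, -0.001, -0.0]
ft_force: [0.1, 0.5, 0.2]
finger_gap: 0.999
```

```bash
python3 snap.py 7; python3 -c "
from ov import *
ov('7',[(.4735,.185,.020,.032),(.4735,.185,.030,.020)],220,150,100,100,5)"
```

```text
9.8 [0.4736 0.184  0.1578] [ 0.11 -0.18 -0.31  1.44 -0.    1.68] 0.9989372007149093 [-0.8 -0.2 -0.9]
```

View pics/ov7.png

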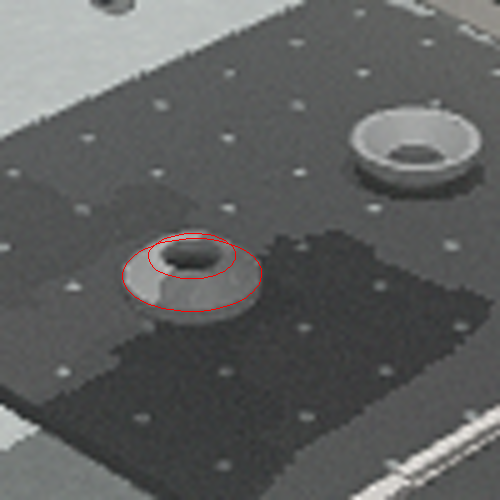

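View pics/top7.png

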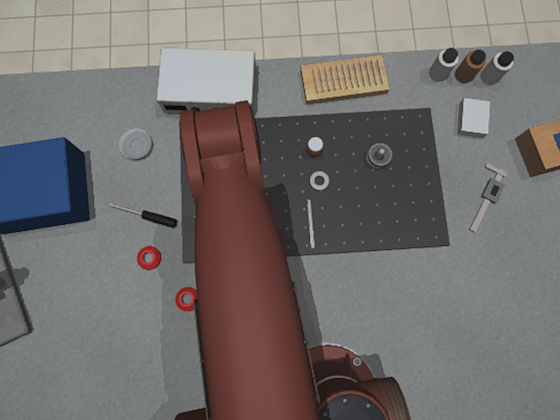

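Dome B matches the overlay; both views put it at (0.4735, 0.185). Descend low, as its band is only 8 mm high at the board.

>>> jog_arm(xyz=[[0,1,-25],[0,0,-25],[0,0,-25],[0,0,-25],[0,0,-20],[0,0,-14],[0,0,-8],[0,0,-5],[0,0,-3],[0,0,0],[0,0,0]], angular=[[0,0,0],[0,0,0],[0,0,0],[0,0,0],[0,0,0],[0,0,0],[0,0,0],[0,0,0],[0,0,0],[0,0,0],[0,0,0]])

```text
time_s: 10.72
position: [0.4741, 0.1856, 0.0091]
tcp_rot: [0.707, 0.707, 0.0, 0.0]
ft_force: [-0.0, 0.3, -0.8]
finger_gap: 1.002
```

>>> jog_arm(xyz=[[0,0,0],[0,0,0],[0,0,0],[0,0,0],[0,0,0],[0,0,0],[0,0,0],[0,0,0]], angular=[[0,0,0],[0,0,0],[0,0,0],[0,0,0],[0,0,0],[0,0,0],[0,0,0],[0,0,0]], grip=1, grip_force=40)

```text
time_s: 11.38
position: [0.4743, 0.1858, 0.0096]
tcp_rot: [0.707, 0.707, 0.001, 0.001]
ft_force: [-1.9, -1.3, 5.9]
finger_gap: 0.726
```

```bash
python3 snap.py 8; python3 -c "
from ov import *
ov('8',[],220,150,100,100,5)"
```

```text
11.4833 [0.4742 0.1858 0.0096] [ 0.12 -0.09 -0.51  1.15 -0.    1.69] 0.7199315654867819 [-1.6 -1.1  6.1]
```

View pics/ov8.png

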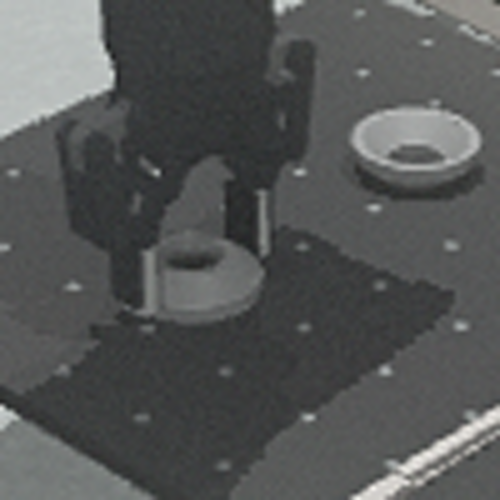

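Gripped with the tips near the board; force 6 N upward, same as at the first grasp. Lift.

>>> jog_arm(xyz=[[0,0,2],[0,0,3],[0,0,8],[0,0,20],[0,0,30],[0,0,35],[0,0,30],[0,0,0],[0,0,0]], angular=[[0,0,0],[0,0,0],[0,0,0],[0,0,0],[0,0,0],[0,0,0],[0,0,0],[0,0,0],[0,0,0]])

```text
time_s: 12.23
position: [0.4749, 0.1859, 0.1388]
tcp_rot: [0.707, 0.707, 0.002, 0.001]
ft_force: [-0.4, 0.8, -1.5]
finger_gap: 0.721
```

```bash
python3 snap.py 9; python3 -c "
from ov import *
ov('9',[],220,70,110,120,5)"
```

```text
12.3333 [0.4731 0.1857 0.1357] [ 0.12 -0.17 -0.35  1.4  -0.    1.69] 0.7215720272267395 [ 0.1 -0.1 -1.7]
```

View pics/ov9.png

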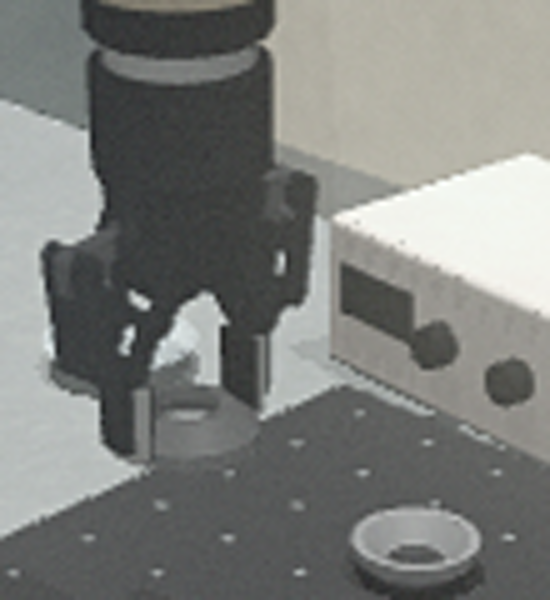

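Dome held level. Carry it over the arbor.

>>> jog_arm(xyz=[[9,-25,0],[9,-25,0],[9,-25,0],[9,-25,0],[9,-25,0],[9,-25,0],[9,-25,0],[9,-25,0],[9,-25,0],[9,-25,0],[9,-25,0],[9,-25,0],[9,-25,0],[9,-25,0],[17,-28,0],[0,0,0],[0,0,0],[0,0,0]], angular=[[0,0,0],[0,0,0],[0,0,0],[0,0,0],[0,0,0],[0,0,0],[0,0,0],[0,0,0],[0,0,0],[0,0,0],[0,0,0],[0,0,0],[0,0,0],[0,0,0],[0,0,0],[0,0,0],[0,0,0],[0,0,0]])

```text
time_s: 13.83
position: [0.6155, -0.1916, 0.1346]
tcp_rot: [0.707, 0.707, -0.0, -0.002]
ft_force: [0.5, 0.6, -1.9]
finger_gap: 0.716
```

```bash
python3 snap.py 10; python3 -c "
from ov import *
from plant import arm
p=arm.get_state()['position'];x,y,z=p; y-=.0005
ov('10',[(x,y,z+.0024+.008,.032),(x,y,z+.0204,.020),(.617,-.1925,.048,.032),(.617,-.1925,.074,.006)],390,130,110,120,5)"
```

```text
13.9333 [ 0.6158 -0.1912  0.1358] [-0.5   0.24  0.08  1.41  0.    1.07] 0.7219272447291355 [ 0.3  0.2 -2.3]
```

View pics/ov10.png

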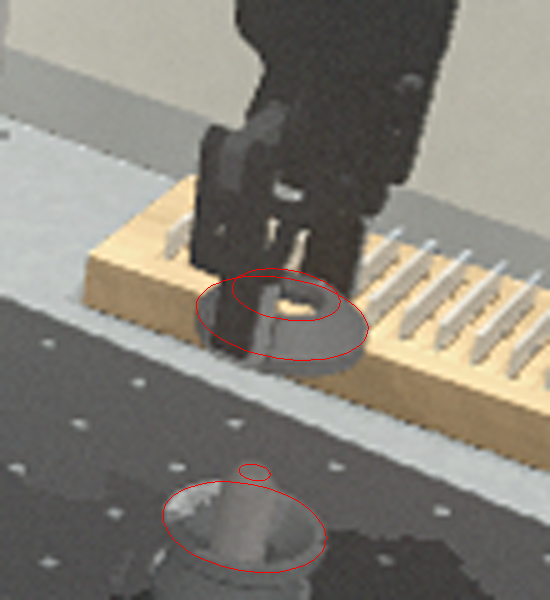

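Overlay agrees. Correct by (+1, -1) mm and descend past the taper.

>>> jog_arm(xyz=[[1,-1,-10],[0,0,-20],[0,0,-20],[0,0,-8],[0,0,-5],[0,0,-5],[0,0,-5],[0,0,-3],[0,0,0],[0,0,0]], angular=[[0,0,0],[0,0,0],[0,0,0],[0,0,0],[0,0,0],[0,0,0],[0,0,0],[0,0,0],[0,0,0],[0,0,0]])

```text
time_s: 14.77
position: [0.6177, -0.1934, 0.0608]
tcp_rot: [0.707, 0.707, 0.0, 0.0]
ft_force: [1.2, -0.4, -1.7]
finger_gap: 0.718
```

```bash
python3 snap.py 11;python3 -c "
from ov import *
ov('11',[],390,150,110,110,5)"
```

```text
14.8667 [ 0.6178 -0.1935  0.061 ] [-0.51  0.28 -0.01  1.27  0.    1.07] 0.7181733444172557 [-0.1  0.3 -1. ]
```

View pics/ov11.png

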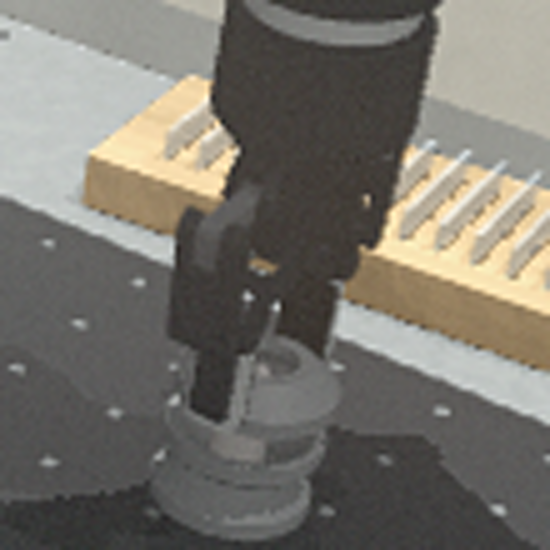

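Threaded, force near zero. Lower to just above the dish rim.

>>> jog_arm(xyz=[[0,0,-5],[0,0,-5],[0,0,-2],[0,0,-1],[0,0,0],[0,0,0]], angular=[[0,0,0],[0,0,0],[0,0,0],[0,0,0],[0,0,0],[0,0,0]])

```text
time_s: 15.37
position: [0.6173, -0.1932, 0.0472]
tcp_rot: [0.707, 0.707, 0.0, -0.0]
ft_force: [0.5, 0.4, -1.0]
finger_gap: 0.723
```

>>> jog_arm(xyz=[[0,0,-1],[0,0,-1],[0,0,0],[0,0,0]], angular=[[0,0,0],[0,0,0],[0,0,0],[0,0,0]])

```text
time_s: 15.7
position: [0.6177, -0.1932, 0.0456]
tcp_rot: [0.707, 0.707, 0.0, 0.0]
ft_force: [-0.6, 2.6, 1.7]
finger_gap: 0.718
```

Light contact (about 1.7 N). Release and retreat.

>>> jog_arm(xyz=[[0,0,0],[0,0,0],[0,0,0],[0,0,0],[0,0,0],[0,0,0]], angular=[[0,0,0],[0,0,0],[0,0,0],[0,0,0],[0,0,0],[0,0,0]], grip=0)

```text
time_s: 16.2
position: [0.6175, -0.1934, 0.0453]
tcp_rot: [0.707, 0.707, 0.0, 0.0]
ft_force: [-0.1, -0.2, -0.4]
finger_gap: 0.998
```

>>> jog_arm(xyz=[[0,0,5],[0,0,10],[0,0,20],[0,0,30],[0,0,30],[0,0,20],[-15,-15,0],[-20,-20,0],[-25,-25,0],[-25,-25,0],[-25,-25,0],[-20,-20,0],[0,0,0],[0,0,0],[0,0,0]], angular=[[0,0,0],[0,0,0],[0,0,0],[0,0,0],[0,0,0],[0,0,0],[0,0,0],[0,0,0],[0,0,0],[0,0,0],[0,0,0],[0,0,0],[0,0,0],[0,0,0],[0,0,0]])

```text
time_s: 17.45
position: [0.4878, -0.3233, 0.1612]
tcp_rot: [0.707, 0.707, 0.0, 0.0]
ft_force: [-0.2, 0.2, 0.5]
finger_gap: 0.999
```

```bash
python3 snap.py 12;python3 -c "
from ov import *
a,b=.617,-.1925
ov('12',[(a,b,.020,.032),(a,b,.048,.032),(a,b,.056,.032),(a,b,.066,.020)],390,180,90,90,6)"
```

```text
17.55 [ 0.4882 -0.3226  0.1608] [-0.81  0.06 -0.08  1.43  0.    0.76] 1.0004024508011764 [ 0.9 -1.   0.2]
```

View pics/ov12.png

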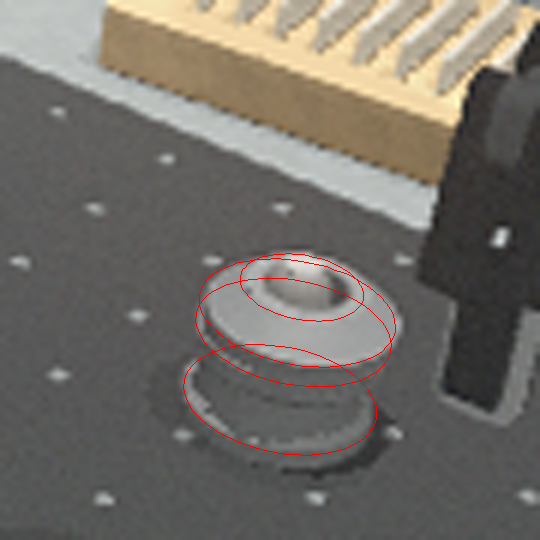

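View pics/top12.png

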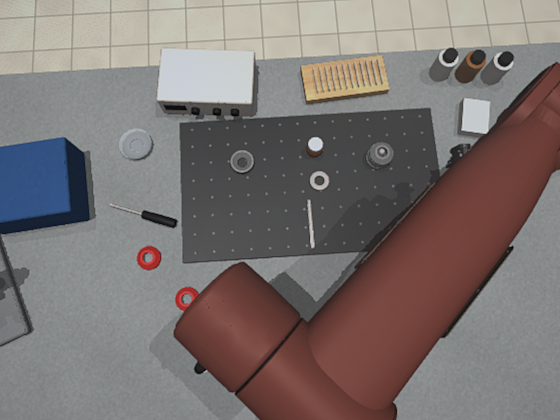

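The stack is dome, dish, dome, level at the predicted heights, with the top washer about 1 mm off in the overlay. The bystanders and fourth washer (242,162) are where they were and the gripper is clear. Hand in.

```bash
python3 -c "
from plant import arm
print(arm.job_done())"
```

```text
the job is handed in; nothing more can be done
None
```

The three washers are stacked on the arbor with faces alternating, and I handed the job in at about 17.6 s. The handover gives no verdict.

**What I did:** I left the first dome (cup down) in place. I threaded the nearer dish (cup up) on second and the other dome third. Forces stayed near zero while each washer slid down the pin.

**Last checks:**
- **Side view:** the stack matches its expected heights and looks level. The top washer sat about 1 mm off the drawn circle, within the 8 mm allowed.
- **Top view:** the tweezers, flat ring, jar and fourth washer appear where they started, judged by eye rather than re-measured. The gripper was open and clear of everything.
- **Disagreement:** at both grasps an upward force of about 6 N showed up. That may have been the fingertips lightly touching the board.

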